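# Screw the filler cap back on the humidifier tank

## Robot

A 6-joint arm with a two-finger parallel gripper is mounted at the origin on the work surface. World frame = base frame: x ahead of the robot, y to its left, z up, the work surface at z = 0. Lengths are in mm, angles in rad, forces in N, time in s.
With the tool pointing down it reaches from about 350 to 875 mm from the base axis. Payload 4.2 kg.
Tool frame: the origin (TCP) lies where the fingers leave the gripper's body, on its centre line; the fingertips stand ahead of it and the grasp point (between the pads) lies 54 mm ahead of it (arm.nose_length is the z of the fingertips in the tool frame, in mm); z points along the fingers, x is the direction in which the jaws open and shut, and the axes are right-handed (so a half turn about z gives the same grasp; the last joint's range is limited). The gripper opens to 85 mm and grips with 20 to 120 N. Pads are 22 mm wide; open, the fingers measure 114 mm over their backs; the gripper's body (76 mm by 85 mm) begins 54 mm behind the grasp point. The pads swing forward as they close: fully open they stand 13 mm farther back than shut.
Start: joints at [1.572, 0.385, 0.008, 0, -1.194, -0.259], TCP at [159.314, 604.333, 303.912] pointing down, gripper open.
Joint ranges: [-3.14, 3.14], [-1.21, 2.06], [-1.07, 1.41], [-3.16, 2.05], [-2.99, -0.16], [-3.1, 3.1]. Speed limits (rad/s): [2.79, 2.79, 3.14, 3.14, 3.14, 3.14].

## Interface

Orientations are given as a unit quaternion [x, y, z, w].
In Python, from bench import arm, imaging, job_done gives the robot as it stands.
- The arm moves only by the shell command python3 -m crank 'ROWS' [OPENING]. ROWS is a JSON object of lists of equal length, an entry for each row: "delta_pos": the shift along the tool's x, y, z in m, a list of three; "twist": the turn about the tool's z in rad. In form: {"delta_pos": [[tx, ty, tz], ...], "twist": [twist, ...]}. A call has 1 to 8 rows; each row shifts and turns the commanded pose from where the row before left it, along the tool's axes as they then stand; what a row does not reach is not made up. A row lasts 1/12 s, in which the tool goes at most 41.7 mm and 7.16 degrees, less where a joint would pass 70% of its speed; a pose out of reach is approached as far as the arm can. A call is refused whole if a number of a shift passes 0.0417 or a number of a turn 0.125, either way. A call with a gripper value outside its range is refused whole. OPENING is the opening, from 0 (shut) to 1 (fully open), set as the call begins (- or left out, the last holds). The fingers move at their own pace and stop on an object; the grip force is fixed at half the most. Time passes only in rows, so rows that do not move let the fingers close. It gives the time, the measured TCP pose, the force and the opening at its end, in the units of the state.
- arm.read_state(): the state, without advancing time (a new reading comes with each control period).
- imaging.get_image(name): name is "scene" or "top"; returns (picture, depth): 420x560x3 uint8, blue, green, red; 420x560 float32, mm along the optical axis (not along the pixel's ray), 0 where there is no reading.
- imaging.camera_model(name): a dict with "vfov" (degrees; the focal length in pixels is half the picture's height over the tangent of half this angle, whatever the lens; pixels are square), "cx", "cy" (the principal point, pixels), "T" (4x4, takes a point from camera to world coordinates). Camera axes: x right, y up, looking along -z (the intrinsics and any distortion apply to the point x, -y, -z); pixel columns grow to the right and rows downward; lengths in mm; the calibration is good to about 2 mm. A picture is of the moment at which its call begins. camera_model takes no time and is no camera call.
- job_done(): hands the job in, once; it reports no verdict.
The state is a dict: "clock": time; "joints": joint angles; "joint_vel": joint speeds; "joint_efforts": joint torques, N m; "position": TCP position; "ee_rot": TCP orientation; "contact_force": force on the tool from outside, world axes, zero at the start; "wrist_torque": the same for the moment, N m; "gripper_width": finger opening in mm.
Only numpy, scipy, OpenCV 4.12 (cv2) and the standard library are available. Lean on these libraries where they do the work, as an engineer would, in place of code of your own. Each camera call takes 0.05 s, during which the arm holds its last target.

## Task

The humidifier tank has been filled: put its blue cap back on. Set it level on the neck with its three yellow pips midway between the three black ribs, turn it back (anticlockwise seen from above) until it climbs to the thread starts and drops in, then screw it clockwise until it is firmly tight and down on its seal. Let go, and leave the egg cones, thermometer case and vent slider where they are.

Things in the scene. Friction and masses are not known exactly. Their poses are not given: they have to be found in the camera images.
- tank: Fixed tank of pale plastic, 126 x 176 mm in plan, 103 mm high, in a 140 x 190 mm steel tray. Origin at the middle of the tray's underside; z up; y along its long side, towards the neck, which stands at y = 35 mm. A carrying handle spans the other half from y = -80 to -30 mm, its top 130 mm above the table.
- neck (a point): Centre of the neck's flat top rim, 135 mm above the table; z up; x points to rib 0. Neck 46 mm across, rising 27 mm above a round collar, with a slippery right-hand thread 54 mm across: three starts 120 degrees apart, 24 mm per turn.
- rib0 (a point): Thread-start mark 0: point 0 degrees anticlockwise (from above) of the neck's x axis, 30 mm from its axis, level with the rim. The black rib lies in line with it on the collar, 36 to 46 mm from the axis, seen also with the cap on.
- rib1 (a point): Thread-start mark 1: point 120 degrees anticlockwise (from above) of the neck's x axis, 30 mm from its axis, level with the rim. The black rib lies in line with it on the collar, 36 to 46 mm from the axis, seen also with the cap on.
- rib2 (a point): Thread-start mark 2: point 240 degrees anticlockwise (from above) of the neck's x axis, 30 mm from its axis, level with the rim. The black rib lies in line with it on the collar, 36 to 46 mm from the axis, seen also with the cap on.
- cap_center (a point): Blue cap, 0.07 to 0.12 kg, loose and upright on the table: point on its axis half-way up, 26.5 mm above its lower edge; z up; x towards one pip. Cap 66 mm across, 53 mm high: skirt 22, plate 5, and a six-sided grip boss 26 mm high (0.5 to 26.5 mm above this point), 36 mm across flats; a flat faces y, a corner x.
- cap_pip (a point): Point under the yellow pip on the cap's +x side, 30 mm from the cap's axis, level with the sealing face. The other two pips stand 120 degrees to either side, on the plate's edge; under each pip a lug sits inside the skirt.
- cap_seal (a point): Sealing face inside the cap, on its axis, 4.5 mm below cap_center. Its height over the rim with the lugs resting on the thread: 10.5 mm with the pips midway between ribs; turned anticlockwise it climbs 4 mm in 60 degrees to 14.5 mm, and as the pips pass the ribs it drops 8 mm to 6.5 mm, under the thread starts (1.5 mm axial play).
- cap: The same cap; origin at the centre of its lower edge. From the drop it sinks, clockwise, 8 mm per 120 degrees; it meets the rim after about 100, is taut at 120 (pips at the ribs again), firmly tight 5 to 25 degrees later, and does not unscrew by itself. Turned clockwise from midway it would enter the thread without the climb and drop.
- cone0: Bystander, loose: ivory egg cone, 58 mm across, 78 mm high, standing between robot and work; origin at its underside.
- cone1: Bystander, loose: ivory egg cone as the other, beyond the work.
- case: Bystander, loose: flat brass thermometer case 150 x 34 x 18 mm; origin at the middle of its underside.
- vent: Bystander, loose: red vent slider 120 x 50 x 19 mm; origin at the middle of its underside.
Not all that is in view belongs to the job. Of the things that look like the cap, the middle-sized one is meant.

How it is judged (in metres and radians):
On the way, in this order (a step that is already met when the one before it is completed fails the run):
1. the cap rests level on the neck's thread, its pips well between the ribs, not yet dropped in (horizontal distance between cap_seal and neck below 0.004 m and angle between cap_seal's own z axis and vertical below 0.06 rad and z of cap_seal in the frame of neck between 0.0065 and 0.0125 m and contact force between cap and tank above 0.2 N), for 0.2 s.
2. turned back, the level cap has climbed to the crest of the thread at the ribs (horizontal distance between cap_seal and neck below 0.004 m and angle between cap_seal's own z axis and vertical below 0.08 rad and z of cap_seal in the frame of neck between 0.0128 and 0.0175 m and (horizontal distance between cap_pip and rib0 below 0.018 m or horizontal distance between cap_pip and rib1 below 0.018 m or horizontal distance between cap_pip and rib2 below 0.018 m)), for 0.03 s.
3. it has dropped off the thread starts, level, with the pips at the ribs (horizontal distance between cap_seal and neck below 0.004 m and angle between cap_seal's own z axis and vertical below 0.06 rad and z of cap_seal in the frame of neck between 0.003 and 0.0085 m and (horizontal distance between cap_pip and rib0 below 0.012 m or horizontal distance between cap_pip and rib1 below 0.012 m or horizontal distance between cap_pip and rib2 below 0.012 m)), for 0.1 s.
At the end, for the whole second after the job is handed in: The cap is screwed down: sealing face on the neck's rim (within 1 mm), centred within 3 mm, level within 1.7 degrees, still, and tight, so that thread and seal press on it with more than 12 N in all after it is let go. The bystanders lie where they were (within 20 mm) (horizontal distance between cap_seal and neck below 0.003 m and angle between cap_seal's own z axis and vertical below 0.03 rad and z of cap_seal in the frame of neck between -0.002 and 0.001 m and contact force between cap and tank above 12 N and linear speed of cap below 0.01 m/s); the robot touches nothing.
It fails at once if the near egg cone is shoved or knocked over (distance of cone0 from where it was at the start of the episode above 0.02 m).
It fails at once if the far egg cone is shoved or knocked over (distance of cone1 from where it was at the start of the episode above 0.02 m).
It fails at once if the thermometer case is shoved or knocked over (distance of case from where it was at the start of the episode above 0.02 m).
It fails at once if the vent slider is shoved or knocked over (distance of vent from where it was at the start of the episode above 0.02 m).
It also fails if it takes over 58 s, if anything falls off the work surface, if the arm or the gripper's body presses on something with over 40 N, if the wrist force passes 120 N, or if a joint passes its speed limit or range.

## Working session

There is one attempt and no reset: what is moved stays moved. The work goes in short steps, Python scripts to look and compute and a shell command to move; the robot and the scene stay as the last step left them, time stands still between calls to the robot, and variables do not carry over. Pictures are saved under pics/ and viewed, and the job is handed in when it is done.

```bash
ls; mkdir -p pics
python3 - <<'E'
from bench import arm, imaging
import cv2,numpy as np
for n in("scene","top"):
    p,d=imaging.get_image(n); cv2.imwrite(f"pics/{n}0.png",p); np.save(f"pics/{n}0.npy",d)
    m=imaging.camera_model(n); print(n,m)
print(arm.read_state(), arm.nose_length)
E
```

```text
pics
scene {'vfov': 54.656734294126366, 'cx': 279.01112583460286, 'cy': 204.14148971225183, 'T': array([[-7.09470458e-01, -4.05718495e-01,  5.76232740e-01,
         1.05721217e+03],
       [ 7.04709823e-01, -4.15365502e-01,  5.75200456e-01,
         4.93151202e+02],
       [ 5.97773782e-03,  8.14164604e-01,  5.80603362e-01,
         5.91559579e+02],
       [ 0.00000000e+00,  0.00000000e+00,  0.00000000e+00,
         1.00000000e+00]])}
top {'vfov': 56.09424121218207, 'cx': 276.92035098674074, 'cy': 210.5978807506575, 'T': array([[-1.03031858e-02,  9.86143843e-01, -1.65572238e-01,
         4.57141232e+02],
       [-9.99825471e-01, -1.27403424e-02, -1.36642628e-02,
         1.01677249e+01],
       [-1.55843756e-02,  1.65402555e-01,  9.86102998e-01,
         8.50703291e+02],
       [ 0.00000000e+00,  0.00000000e+00,  0.00000000e+00,
         1.00000000e+00]])}
{'clock': 0.1, 'joints': array([ 1.57159714e+00,  3.85468481e-01,  6.76464096e-03, -4.43230337e-04,
       -1.19400577e+00, -2.58572149e-01]), 'joint_vel': array([ 1.75107426e-03, -1.94235318e-03,  2.97228489e-03,  1.70283966e-04,
       -4.94866561e-05, -1.73178665e-03]), 'joint_efforts': array([ 1.07627450e-04, -3.93317950e+01,  1.88928866e+01,  4.19795662e+00,
       -2.59612272e-03,  6.16654845e-06]), 'position': array([159.22358739, 603.98265172, 302.93720613]), 'ee_rot': array([-6.10292986e-01,  7.92175179e-01, -6.32651328e-04, -7.46558925e-04]), 'contact_force': array([-0.25795165,  1.06499634, -0.0619767 ]), 'wrist_torque': array([-0.03974568,  0.01357983, -0.02629638]), 'gripper_width': 85.009680751101} 72.6
```

View pics/scene0.png

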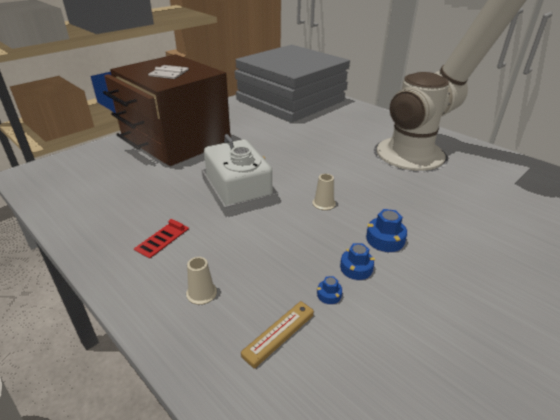

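View pics/top0.png

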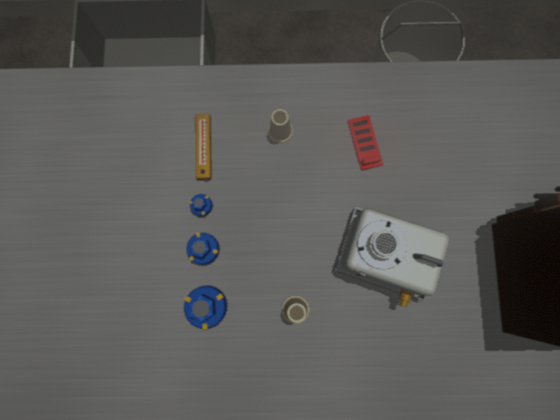

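Run:
```python
import cv2,numpy as np
t=cv2.imread("pics/top0.png");s=cv2.imread("pics/scene0.png")
def c(im,x,y,r,k): return cv2.resize(im[y-r:y+r,x-r:x+r],None,fx=k,fy=k,interpolation=cv2.INTER_CUBIC)
cv2.imwrite("pics/a.png",np.hstack([c(t,202,249,24,8),c(t,385,244,36,11)[:384*2:1][:384] if 0 else cv2.resize(c(t,385,244,32,6),(384,384))]))
cv2.imwrite("pics/b.png",np.hstack([c(s,358,260,24,8),c(s,240,165,32,6)]))
```

```text
(no output)
```

View pics/a.png

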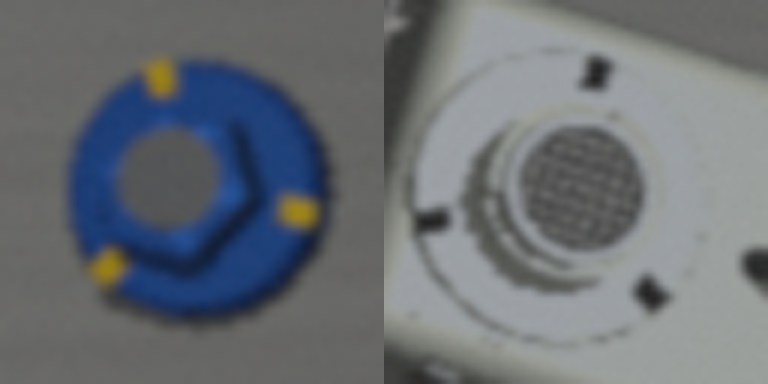

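View pics/b.png

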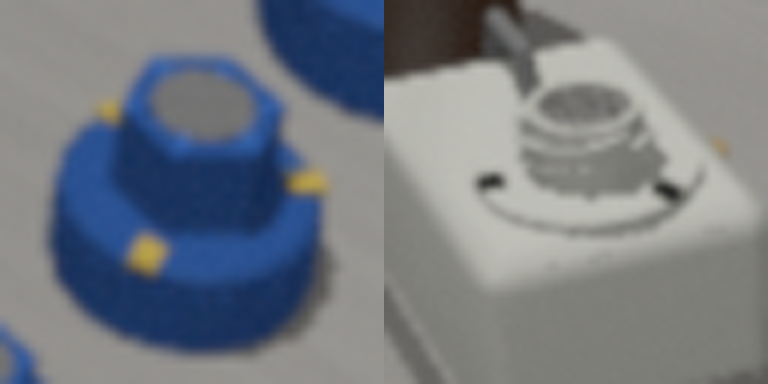

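```bash
cat > h.py <<'E'
import numpy as np
from bench import imaging
def ray(n,u,v):
    m=imaging.camera_model(n);f=210/np.tan(np.radians(m['vfov']/2));T=m['T']
    d=T[:3,:3]@np.array([(u-m['cx'])/f,-(v-m['cy'])/f,-1]);return T[:3,3],d
def atz(n,u,v,z):
    o,d=ray(n,u,v);return (o+d*(z-o[2])/d[2])[:2]
def proj(n,P):
    m=imaging.camera_model(n);f=210/np.tan(np.radians(m['vfov']/2));T=m['T']
    c=T[:3,:3].T@(np.array(P)-T[:3,3]);return m['cx']+f*c[0]/-c[2],m['cy']-f*c[1]/-c[2]
E
python3 - <<'E'
from h import *
def ang(p,c): return np.degrees(np.arctan2(*(p-c)[::-1])), np.linalg.norm(p-c)
def rep(name,n,x0,y0,k,pts,z,top,zt):
    g=lambda p,z:atz(n,x0+(p[0]+.5)/k-.5,y0+(p[1]+.5)/k-.5,z)
    t=g(top,zt);P=np.array([g(p,z) for p in pts]);c=P.mean(0)
    print(name,n,"top",t.round(1),"mean",c.round(1))
    for p in P: print("   ",p.round(1),np.round(ang(p,c if len(P)==3 else t),1), np.round(ang(p,t),1))
rep("cap","top",178,225,8,[(162,78),(299,212),(108,267)],26,(170,178),53)
rep("cap","scene",334,236,8,[(110,110),(308,183),(148,255)],26,(203,104),53)
rep("neck","top",353-64,212,6,[(597,73),(432,221),(652,294)],109,(582,188),135)
rep("neck","scene",208-64,133,6,[(490,181),(667,190)],109,(585,103),135)
E
```

```text
cap top top [518.7 180.3] mean [518.8 180.9]
    [547.1 188.8] [15.6 29.4] [16.6 29.7]
    [511.5 152.1] [-104.2   29.7] [-104.3   29.2]
    [497.8 201.8] [135.2  29.7] [134.3  30. ]
cap scene top [516.2 178. ] mean [515.7 177. ]
    [508.3 146.6] [-103.7   31.3] [-104.2   32.3]
    [494.6 198.6] [134.4  30.2] [136.4  29.9]
    [544.3 185.8] [17.1 29.9] [15.7 29.2]
neck top top [ 515.5 -175.8] mean [ 515.4 -175.7]
    [ 553.8 -189.3] [-19.5  40.7] [-19.4  40.6]
    [ 507.9 -135.4] [100.6  41. ] [100.7  41.1]
    [ 484.5 -202.4] [-139.2   40.8] [-139.4   40.8]
neck scene top [ 511.6 -180.4] mean [ 527.4 -167.8]
    [ 550.2 -194.9] [-20.6  41.3] [-20.6  41.3]
    [ 504.7 -140.6] [99.9 40.3] [99.9 40.3]
```

```bash
python3 -m crank '{"delta_pos":[[0.02,-0.0284,0],[0.02,-0.0284,0],[0.02,-0.0284,0],[0.02,-0.0284,0],[0.02,-0.0284,0],[0.02,-0.0284,0],[0.02,-0.0284,0],[0.02,-0.0284,0]],"twist":[0,0,0,0,0,0,0,0]}' 1
python3 -m crank '{"delta_pos":[[0.02,-0.0284,0],[0.02,-0.0284,0],[0.02,-0.0284,0],[0.02,-0.0284,0],[0.02,-0.0284,0],[0.02,-0.0284,0],[0.02,-0.0284,0],[0.02,-0.0284,0]],"twist":[0,0,0,0,0,0,0,0]}' 1
python3 -m crank '{"delta_pos":[[0,0,0.02],[0,0,0.02],[0,0,0.02],[0,0,0.02],[0,0,0]],"twist":[0.12,0.12,0.12,0.12,0]}' 1
cat >> h.py <<'E'
def yaw(q):
    from scipy.spatial.transform import Rotation as R
    m=R.from_quat(q).as_matrix();return np.degrees(np.arctan2(m[1,0],m[0,0])),m[:,2]
def to(target,deg=None):
    from bench import arm
    s=arm.read_state();y,z=yaw(s['ee_rot']);c,sn=np.cos(np.radians(y)),np.sin(np.radians(y))
    d=np.array(target)-s['position']
    print("t",round(s['clock'],2),"pos",s['position'].round(1),"yaw",round(y,2),"z",z.round(3),"q6",s['joints'][5].round(3),"w",round(s['gripper_width'],1),"F",s['contact_force'].round(1),"M",s['wrist_torque'].round(2))
    print("tool delta mm",round(c*d[0]+sn*d[1],1),round(sn*d[0]-c*d[1],1),round(-d[2],1),"twist", None if deg is None else round(-np.radians((deg-y+180)%360-180),3))
E
python3 -c "
from h import *;to((517.5,179.3,101),-134.4)"
```

```text
clock: 0.77
position: [338.8, 390.0, 303.6]
ee_rot: [-0.61, 0.792, -0.0, -0.0]
contact_force: [1.1, 0.5, 0.5]
gripper_width: 85.5
clock: 1.43
position: [517.7, 177.5, 303.6]
ee_rot: [-0.61, 0.792, 0.0, -0.0]
contact_force: [0.3, 0.9, 0.2]
gripper_width: 85.2
clock: 1.85
position: [515.0, 177.6, 219.4]
ee_rot: [-0.403, 0.915, -0.0, -0.005]
contact_force: [-1.2, 0.3, -0.7]
gripper_width: 85.9
t 1.85 pos [515.  177.6 219.4] yaw -132.48 z [-0.009 -0.004 -1.   ] q6 0.201 w 85.9 F [-1.2  0.3 -0.7] M [-0.05  0.08  0.02]
tool delta mm -2.9 -0.8 118.4 twist 0.034
```

```bash
python3 -m crank '{"delta_pos":[[0,0,0.0],[0,0,0],[0,0,0]],"twist":[0.03,0,0]}' 1
python3 -c "
from h import *;to((517.5,179.3,101),-134.4)
from bench import arm; print(arm.read_state()['joints'])
import cv2
for n in('top','scene'): cv2.imwrite(f'pics/{n}1.png',imaging.get_image(n)[0])"
```

```text
clock: 2.1
position: [517.4, 179.3, 224.7]
ee_rot: [-0.392, 0.92, 0.0, 0.001]
contact_force: [-0.4, 0.5, -0.4]
gripper_width: 85.2
t 2.1 pos [517.4 179.3 224.7] yaw -133.82 z [ 0.001  0.    -1.   ] q6 0.176 w 85.2 F [-0.4  0.5 -0.4] M [ 0.01  0.04 -0.  ]
tool delta mm -0.0 -0.1 123.7 twist 0.01
[ 6.29827417e-01  3.25847739e-01 -2.96762351e-01  2.70712753e-04
 -9.47078213e-01  1.75982435e-01]
```

View pics/scene1.png

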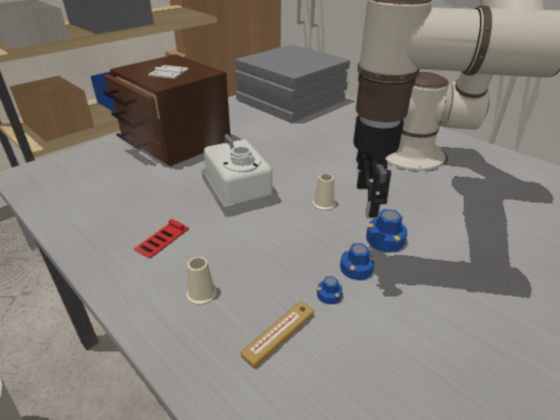

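Run:
```python
from h import *
for z in(0,53,152,225): print(z,np.round(proj("scene",(517.4,179.3,z)),1),np.round(proj("top",(517.4,179.3,z)),1))
import cv2
a=cv2.imread("pics/scene1.png")[140:290,310:450];b=cv2.imread("pics/top1.png")[170:320,130:270]
cv2.imwrite("pics/c.png",cv2.resize(np.hstack([a,b]),None,fx=2.85,fy=2.85,interpolation=2))
```

```text
0 [356.  268.5] [204.5 249.2]
53 [359.1 249.2] [199.3 247.4]
152 [365.6 208.8] [187.6 243.4]
225 [371.1 174.8] [176.7 239.6]
```

View pics/c.png

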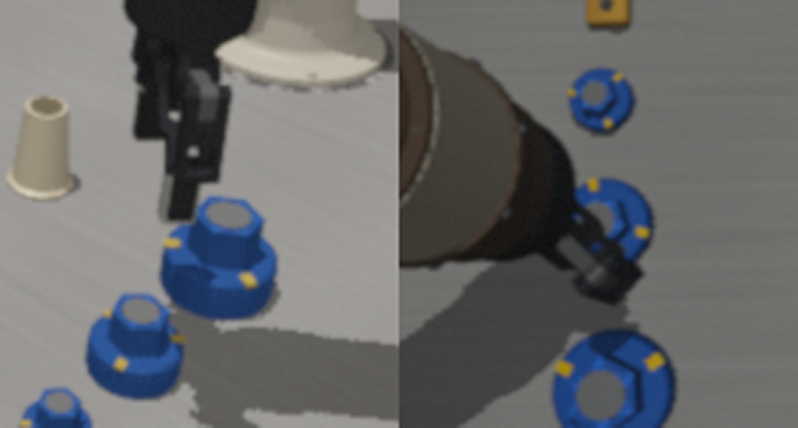

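```bash
python3 -m crank '{"delta_pos":[[0,0,0.03],[0,0,0.03],[0,0,0.03],[0,0,0.02],[0,0,0.004],[0,0,0],[0,0,0]],"twist":[0.01,0,0,0,0,0,0]}' 1
python3 -c "
from h import *;to((517.5,179.3,101),-134.4)
import cv2
cv2.imwrite('pics/c2.png',cv2.resize(imaging.get_image('scene')[0][170:290,310:430],None,fx=5,fy=5,interpolation=2))"
```

```text
clock: 2.78
position: [517.9, 179.6, 111.1]
ee_rot: [-0.387, 0.922, 0.0, 0.001]
contact_force: [0.3, -0.0, 0.3]
gripper_width: 85.7
t 2.78 pos [517.9 179.6 111.1] yaw -134.5 z [ 0.002  0.001 -1.   ] q6 0.164 w 85.7 F [ 0.3 -0.   0.3] M [ 0.02 -0.06 -0.01]
tool delta mm 0.5 0.1 10.1 twist -0.002
```

View pics/c2.png

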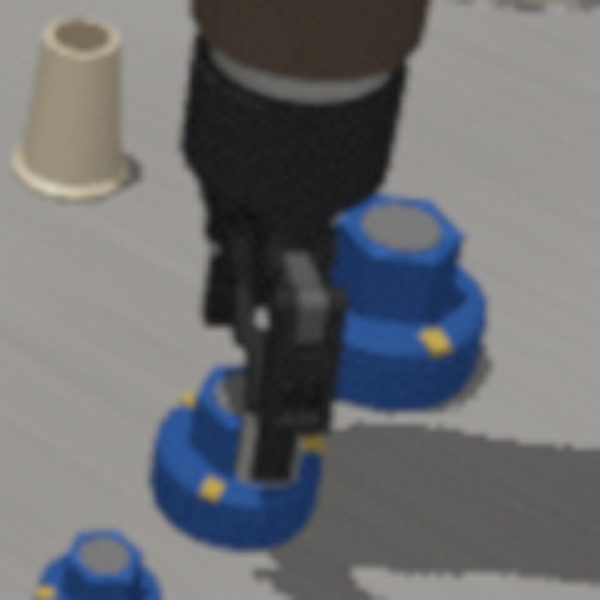

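```bash
python3 -m crank '{"delta_pos":[[0,0,0],[0,0,0],[0,0,0],[0,0,0],[0,0,0],[0,0,0],[0,0,0],[0,0,0]],"twist":[0,0,0,0,0,0,0,0]}' 0
python3 -c "
from h import *;to((517.5,179.3,101),-134.4)
from bench import arm;print(arm.nose_length)
import cv2
cv2.imwrite('pics/c3.png',cv2.resize(imaging.get_image('scene')[0][170:290,310:430],None,fx=5,fy=5,interpolation=2))"
```

```text
clock: 3.5
position: [517.6, 179.4, 110.9]
ee_rot: [-0.386, 0.922, 0.0, 0.001]
contact_force: [-1.0, 0.3, 5.3]
gripper_width: 34.3
t 3.5 pos [517.6 179.4 110.9] yaw -134.53 z [ 0.002  0.001 -1.   ] q6 0.163 w 34.3 F [-1.   0.3  5.3] M [0.01 0.29 0.02]
tool delta mm 0.2 0.0 9.9 twist -0.002
72.6
```

View pics/c3.png

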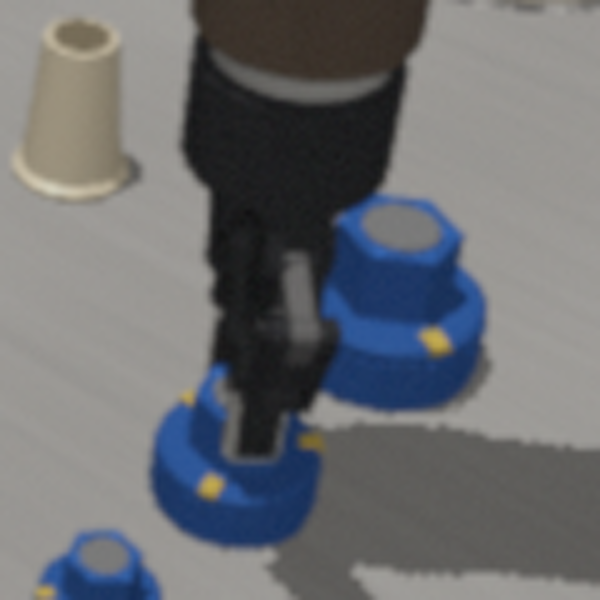

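Run:
```python
from h import *
for z in(27,30,35,40): print(z,np.round(proj("scene",(530.5-2,192.5-2.5,z)),1))
```

```text
27 [358.6 264.2]
30 [358.8 263.1]
35 [359.1 261.2]
40 [359.4 259.4]
```

```bash
python3 -m crank '{"delta_pos":[[0,0,-0.02],[0,0,-0.04],[0,0,-0.04],[0,0,-0.04],[0,0,-0.04],[0,0,-0.02]],"twist":[0,0,0,0,0,0]}' 0
python3 -m crank '{"delta_pos":[[0.0215,-0.02065,0],[0.0215,-0.02065,0],[0.0215,-0.02065,0],[0.0215,-0.02065,0],[0.0215,-0.02065,0],[0.0215,-0.02065,0]],"twist":[0,0,0,0,0,0]}' 0
python3 -m crank '{"delta_pos":[[0.0215,-0.02065,0],[0.0215,-0.02065,0],[0.0215,-0.02065,0],[0.0215,-0.02065,0],[0.0215,-0.02065,0],[0.0215,-0.02065,0],[0,0,0]],"twist":[0,0,0,0,0,0,0]}' 0
python3 -m crank '{"delta_pos":[[0,0,0.02],[0,0,0.02],[0,0,0.02],[0,0,0],[0,0,0],[0,0,0]],"twist":[-0.1,-0.11,-0.11,-0.11,0,0]}' 0
python3 -c "
from h import *;to((513.6,-178.1,250),-109.6)
from bench import arm;print(arm.read_state()['joints'].round(2))
import cv2
for n in('top','scene'): cv2.imwrite(f'pics/{n}2.png',imaging.get_image(n)[0])
a=cv2.imread('pics/scene2.png')[90:230,170:310];b=cv2.imread('pics/top2.png')[170:310,310:450]
cv2.imwrite('pics/c4.png',cv2.resize(np.hstack([a,b]),None,fx=2.85,fy=2.85,interpolation=2))"
```

```text
clock: 4.05
position: [518.1, 179.4, 315.2]
ee_rot: [-0.386, 0.922, 0.0, 0.004]
contact_force: [0.4, -0.2, 0.2]
gripper_width: 34.1
clock: 4.55
position: [514.1, -1.1, 309.3]
ee_rot: [-0.386, 0.922, 0.0, -0.001]
contact_force: [0.3, 0.4, -0.1]
gripper_width: 34.6
clock: 5.13
position: [511.9, -182.3, 308.9]
ee_rot: [-0.384, 0.923, 0.0, -0.001]
contact_force: [1.0, -0.4, -0.6]
gripper_width: 34.2
clock: 5.63
position: [512.5, -178.4, 249.6]
ee_rot: [-0.573, 0.82, 0.0, -0.0]
contact_force: [-0.2, -0.0, -0.5]
gripper_width: 34.5
t 5.63 pos [ 512.5 -178.4  249.6] yaw -110.07 z [-0.001  0.    -1.   ] q6 1.257 w 34.5 F [-0.2 -0.  -0.5] M [-0.04 -0.07  0.04]
tool delta mm -0.7 -0.9 -0.4 twist -0.008
[-0.04  0.29 -0.27  0.   -1.    1.26]
```

View pics/c4.png

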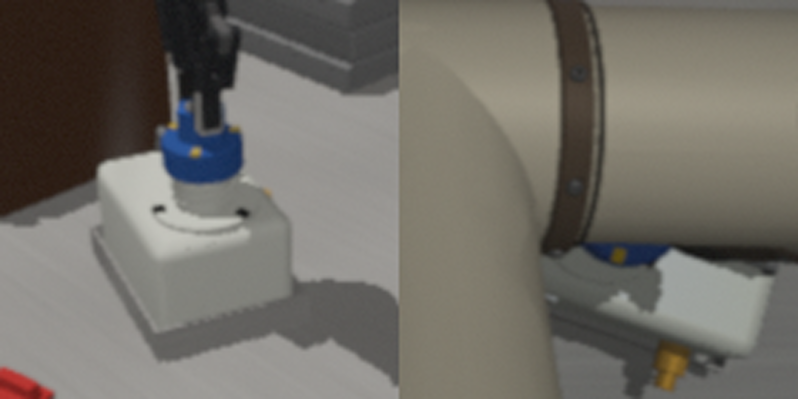

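Run:
```python
import cv2
a=cv2.imread('pics/scene2.png')[110:176,200:280]
cv2.imwrite('pics/c5.png',cv2.resize(a,None,fx=9,fy=9,interpolation=2))
```

```text
(no output)
```

View pics/c5.png

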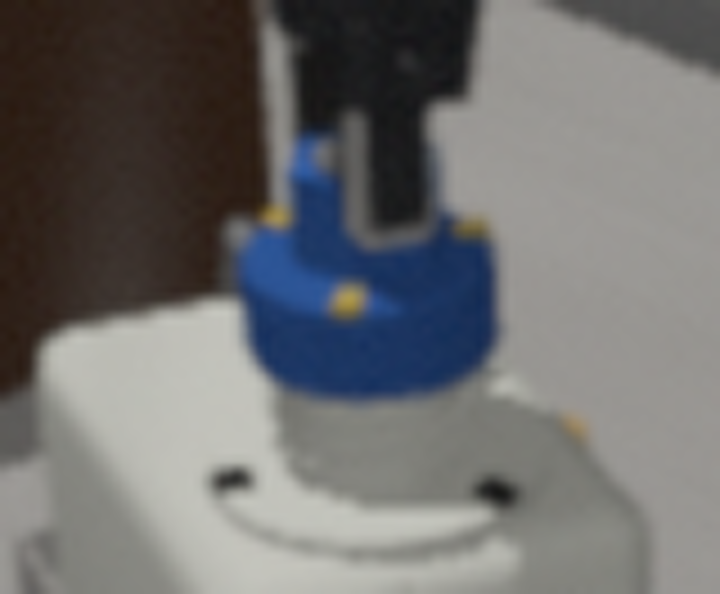

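Run:
```python
from h import *
P=np.array([atz("scene",200+(u+.5)/9-.5,110+(v+.5)/9-.5,139+26) for u,v in [(275,216),(472,228),(348,300)]])
c=P.mean(0);print(P.round(1),c.round(1));print([np.degrees(np.arctan2(*(p-c)[::-1])).round(1) for p in P],np.linalg.norm(P-c,axis=1).round(1))
print("ribs:",[atz("scene",200+(u+.5)/9-.5,110+(v+.5)/9-.5,109).round(1) for u,v in [(231,479),(495,491)]])
# full fit of cap edge predicted positions
for z in (165-26,): 
    print(proj("scene",(512.5,-178.4,z)))
```

```text
[[ 512.9 -216.8]
 [ 480.2 -175.1]
 [ 530.5 -166.1]] [ 507.9 -186. ]
[np.float64(-80.7), np.float64(158.5), np.float64(41.4)] [31.2 29.7 30.1]
ribs: [array([ 550.4, -194.8]), array([ 504.6, -141.4])]
(np.float64(241.24127815531213), np.float64(148.6532833750369))
```

```bash
cat >> h.py <<'E'
def cloud(n,d):
    m=imaging.camera_model(n);f=210/np.tan(np.radians(m['vfov']/2));T=m['T']
    v,u=np.mgrid[0:420,0:560];P=np.stack([(u-m['cx'])/f*d,-(v-m['cy'])/f*d,-d],-1)
    return P@T[:3,:3].T+T[:3,3]
E
python3 - <<'E'
from h import *
import cv2
p,d=imaging.get_image("scene");cv2.imwrite("pics/scene3.png",p);np.save("pics/scene3.npy",d)
hsv=lambda p:cv2.cvtColor(p,cv2.COLOR_BGR2HSV)
def blue(p): h=hsv(p);return (h[...,0]>100)&(h[...,0]<125)&(h[...,1]>150)
d0=np.load("pics/scene0.npy");p0=cv2.imread("pics/scene0.png")
for nm,pp,dd,box in (("now",p,d,(110,176,215,265)),("orig",p0,d0,(236,284,336,380))):
    C=cloud("scene",dd);m=np.zeros(dd.shape,bool);a,b,c,e=box;m[a:b,c:e]=1;m&=blue(pp)&(dd>0)
    Q=C[m];print(nm,len(Q),"z pct",np.percentile(Q[:,2],[1,5,25,50,75,95,99]).round(1))
    h,ed=np.histogram(Q[:,2],bins=np.arange(np.floor(Q[:,2].min()),Q[:,2].max()+2,2));print(list(zip(ed[:-1].round(),h)))
    y=hsv(pp);ym=(y[...,0]>15)&(y[...,0]<35)&(y[...,1]>120);mm=np.zeros_like(m);mm[a:b,c:e]=1;print("pips",C[mm&ym&(dd>0)].round(1)[:30:2])
for nm in("scene","top"):
    C=cloud(nm,np.load(f"pics/{nm}0.npy"))
    if nm=="scene": print("rim/mesh",[C[y,x].round(1) for y,x in((149,236),(150,241),(150,246))],"table",C[300,400].round(1),C[230,300].round(1),"tank top",C[176,245].round(1))
    else: print("mesh",C[243,386].round(1),"table",C[350,300].round(1),C[200,300].round(1),"tank",C[255,375].round(1),C[225,365].round(1), "capcentre",C[247,199].round(1))
E
```

```text
now 405 z pct [145.9 147.6 156.3 165.5 168.5 185.8 193.5]
[(np.float64(144.0), np.int64(6)), (np.float64(146.0), np.int64(19)), (np.float64(148.0), np.int64(20)), (np.float64(150.0), np.int64(21)), (np.float64(152.0), np.int64(17)), (np.float64(154.0), np.int64(17)), (np.float64(156.0), np.int64(27)), (np.float64(158.0), np.int64(14)), (np.float64(160.0), np.int64(25)), (np.float64(162.0), np.int64(21)), (np.float64(164.0), np.int64(22)), (np.float64(166.0), np.int64(75)), (np.float64(168.0), np.int64(41)), (np.float64(170.0), np.int64(11)), (np.float64(172.0), np.int64(10)), (np.float64(174.0), np.int64(14)), (np.float64(176.0), np.int64(9)), (np.float64(178.0), np.int64(4)), (np.float64(180.0), np.int64(4)), (np.float64(182.0), np.int64(5)), (np.float64(184.0), np.int64(3)), (np.float64(186.0), np.int64(3)), (np.float64(188.0), np.int64(5)), (np.float64(190.0), np.int64(3)), (np.float64(192.0), np.int64(8)), (np.float64(194.0), np.int64(1))]
pips [[ 345.1 -440.7   37.1]
 [ 341.8 -445.4   31. ]
 [ 535.6 -160.5  168.5]
 [ 538.8 -156.7  168.6]]
orig 833 z pct [ 5.3  8.2 18.4 27.1 34.1
[... 668 characters left out ...]
(42.0), np.int64(14)), (np.float64(44.0), np.int64(15)), (np.float64(46.0), np.int64(16)), (np.float64(48.0), np.int64(13)), (np.float64(50.0), np.int64(14)), (np.float64(52.0), np.int64(48)), (np.float64(54.0), np.int64(18))]
pips [[497.5 197.6  28.5]
 [495.2 200.8  29.1]
 [496.8 202.   28.3]
 [547.  185.   28.4]
 [546.1 188.8  30.5]
 [546.1 187.   26.5]]
rim/mesh [array([ 516.7, -193.1,  134.1]), array([ 513.3, -178.6,  135.7]), array([ 503.5, -171.9,  134.6])] table [528.1 288.6   1.9] [509.1  14.8   1.4] tank top [ 542.1 -133.5   95.6]
mesh [ 515.6 -177.3  132.1] table [307.8 -22.6   1.2] [623.5 -29.1  -3. ] tank [ 494.6 -158.4  123.2] [ 552.4 -146.5  105.4] capcentre [518.4 180.3  51.4]
```

Run:
```python
from h import *
import cv2
print(proj("scene",(537,-158.5,168.5)), proj("scene",(530.5,-166.1,165)))
to((512.5,-178.4,250),-109.6)
a=cv2.imread('pics/scene3.png')[110:176,200:280]
cv2.imwrite('pics/c6.png',cv2.resize(a,None,fx=9,fy=9,interpolation=2))
```

```text
(np.float64(238.08385491138705), np.float64(143.51242406013677)) (np.float64(238.19610726792973), np.float64(142.88774710822258))
t 5.78 pos [ 512.8 -178.5  250.5] yaw -110.01 z [ 0.001 -0.    -1.   ] q6 1.258 w 34.3 F [-0.4  0.4 -0.4] M [-0.01 -0.03  0.03]
tool delta mm 0.0 0.3 0.5 twist -0.007
```

View pics/c6.png

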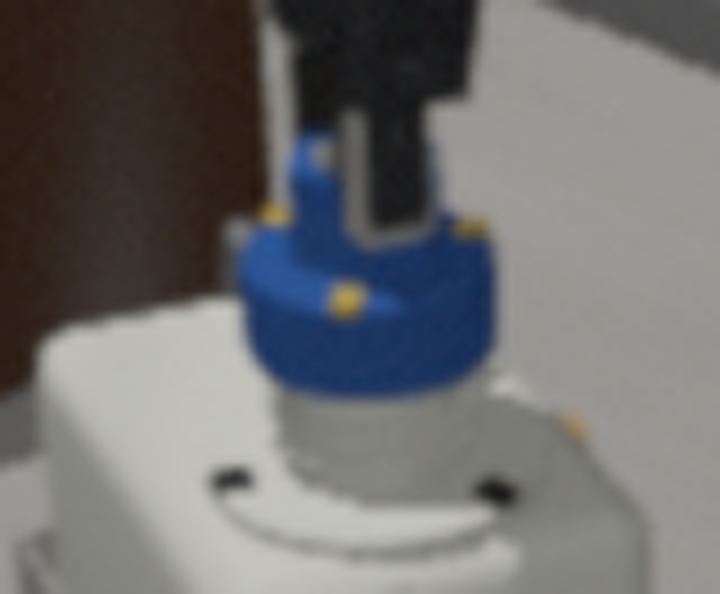

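```bash
python3 -m crank '{"delta_pos":[[-0.0038,-0.0013,0],[0,0,0],[0,0,0.004],[0,0,0.004],[0,0,0],[0,0,0]],"twist":[0,0,0,0,0,0]}' 0
python3 - <<'E'
from h import *
import cv2
to((515.1,-175.3,238),-110)
a=imaging.get_image("scene")[0][110:176,200:280]
cv2.imwrite('pics/c7.png',cv2.resize(a,None,fx=9,fy=9,interpolation=2))
E
```

```text
clock: 6.28
position: [514.9, -175.5, 241.4]
ee_rot: [-0.574, 0.819, 0.0, -0.0]
contact_force: [-0.2, -0.3, -0.6]
gripper_width: 34.4
t 6.28 pos [ 514.9 -175.5  241.4] yaw -109.94 z [-0.001  0.    -1.   ] q6 1.253 w 34.4 F [-0.2 -0.3 -0.6] M [-0.05 -0.06 -0.01]
tool delta mm -0.3 -0.1 3.4 twist 0.001
```

View pics/c7.png

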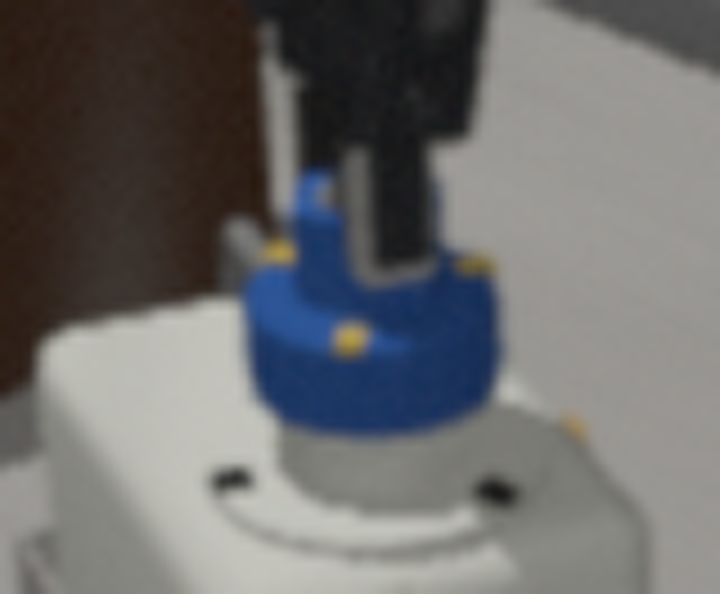

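```bash
python3 -m crank '{"delta_pos":[[0,0,0.002],[0,0,0.002],[0,0,0.001],[0,0,0],[0,0,0]],"twist":[0,0,0,0,0]}' 0
python3 -c "
from h import *
to((515.1,-175.3,234.5),-110)"
python3 -m crank '{"delta_pos":[[0,0,0.001],[0,0,0],[0,0,0]],"twist":[0,0,0]}' 0
python3 -c "
from h import *
to((515.1,-175.3,234.5),-110)"
```

```text
clock: 6.75
position: [515.1, -175.5, 236.8]
ee_rot: [-0.574, 0.819, 0.0, -0.0]
contact_force: [-0.4, 0.3, -1.7]
gripper_width: 34.7
t 6.75 pos [ 515.1 -175.5  236.8] yaw -109.93 z [-0. -0. -1.] q6 1.253 w 34.7 F [-0.4  0.3 -1.7] M [ 0.03 -0.    0.01]
tool delta mm -0.2 0.1 2.3 twist 0.001
clock: 7.0
position: [515.1, -175.5, 235.9]
ee_rot: [-0.574, 0.819, -0.0, 0.0]
contact_force: [0.7, -0.9, -0.2]
gripper_width: 34.4
t 7.0 pos [ 515.1 -175.5  235.9] yaw -109.93 z [ 0. -0. -1.] q6 1.253 w 34.4 F [ 0.7 -0.9 -0.2] M [ 0.03  0.04 -0.03]
tool delta mm -0.2 0.1 1.4 twist 0.001
```

```bash
for i in 1 2 3; do python3 -m crank '{"delta_pos":[[0,0,0.0007],[0,0,0],[0,0,0]],"twist":[0,0,0]}' 0 >/dev/null
python3 -c "
from h import *
to((515.1,-175.3,234.5),-110)"; done
```

```text
t 7.25 pos [ 515.1 -175.5  235.2] yaw -109.92 z [-0. -0. -1.] q6 1.253 w 34.8 F [ 1.1 -0.3 -0.5] M [ 0.01 -0.02 -0.02]
tool delta mm -0.2 0.1 0.7 twist 0.001
t 7.5 pos [ 515.2 -175.5  234.5] yaw -109.93 z [ 0. -0. -1.] q6 1.253 w 34.5 F [ 0.2 -0.8 -0.2] M [-0.05 -0.02  0.02]
tool delta mm -0.2 0.1 0.0 twist 0.001
t 7.75 pos [ 515.3 -175.6  234.3] yaw -109.91 z [ 0.001 -0.    -1.   ] q6 1.253 w 34.7 F [-0.  -0.   3.4] M [0.   0.15 0.  ]
tool delta mm -0.2 0.3 -0.2 twist 0.001
```

```bash
python3 -m crank '{"delta_pos":[[0,0,0],[0,0,0],[0,0,0]],"twist":[0,0,0]}' 0 >/dev/null
python3 -c "
from h import *
to((515.1,-175.3,234.5),-110)"
python3 -m crank '{"delta_pos":[[0,0,-0.0003],[0,0,-0.0003],[0,0,-0.0003],[0,0,0]],"twist":[-0.0873,-0.0873,-0.0873,0]}' 0 >/dev/null
python3 -c "
from h import *
to((515.1,-175.3,234.5),-110)"
```

```text
t 8.0 pos [ 515.4 -175.6  234.3] yaw -109.92 z [ 0.001 -0.    -1.   ] q6 1.253 w 34.8 F [-0.9 -0.9  4.4] M [ 0.02  0.22 -0.02]
tool delta mm -0.2 0.4 -0.2 twist 0.001
t 8.33 pos [ 515.7 -175.6  235.3] yaw -94.82 z [ 0.002 -0.001 -1.   ] q6 1.517 w 34.7 F [-0.4 -0.6  4.9] M [-0.06 -0.05 -0.02]
tool delta mm -0.3 0.6 0.8 twist 0.265
```

```bash
for i in 1 2; do python3 -m crank '{"delta_pos":[[0,0,-0.00033],[0,0,-0.00033],[0,0,-0.00033],[0,0,0]],"twist":[-0.0873,-0.0873,-0.0873,0]}' 0 >/dev/null
python3 -c "
from h import *
to((515.1,-175.3,234.5),-110)"; done
```

```text
t 8.67 pos [ 515.7 -175.6  236.3] yaw -79.93 z [ 0.002 -0.    -1.   ] q6 1.777 w 34.4 F [0.7 0.4 4.9] M [-0.05  0.01  0.07]
tool delta mm -0.4 0.5 1.8 twist 0.525
t 9.0 pos [ 515.6 -175.6  237.3] yaw -64.96 z [ 0.002 -0.    -1.   ] q6 2.038 w 34.4 F [-0.2  0.8  5.7] M [ 0.05  0.06 -0.06]
tool delta mm -0.5 0.3 2.8 twist 0.786
```

```bash
python3 -m crank '{"delta_pos":[[0,0,-0.0003],[0,0,-0.0003],[0,0,0]],"twist":[-0.0873,-0.07,0]}' 0 >/dev/null
python3 -c "
from h import *
to((515.1,-175.3,234.5),-110)"; for i in 1 2 3; do python3 -m crank '{"delta_pos":[[0,0,-0.00013],[0,0,0]],"twist":[-0.035,0]}' 0 >/dev/null
python3 -c "
from h import *
to((515.1,-175.3,234.5),-110)"; done
```

```text
t 9.25 pos [ 515.6 -175.5  237.8] yaw -56.01 z [ 0.001 -0.    -1.   ] q6 2.194 w 34.0 F [-0.3  0.4  4.8] M [-0.03  0.01  0.02]
tool delta mm -0.5 0.2 3.3 twist 0.942
t 9.42 pos [ 515.5 -175.5  237.8] yaw -54.1 z [ 0.001 -0.    -1.   ] q6 2.227 w 34.6 F [ 0.4 -0.2  4.4] M [0.05 0.04 0.04]
tool delta mm -0.4 0.2 3.3 twist 0.976
t 9.58 pos [ 515.4 -175.5  237.7] yaw -52.08 z [ 0.001 -0.    -1.   ] q6 2.263 w 34.6 F [-0.4  0.6  4.9] M [ 0.08 -0.08 -0.03]
tool delta mm -0.3 0.1 3.2 twist 1.011
t 9.75 pos [ 515.1 -175.4  237.1] yaw -50.05 z [-0.  0. -1.] q6 2.299 w 34.3 F [ 0.1 -1.7  0.6] M [-0.33 -0.32  0.06]
tool delta mm -0.1 -0.1 2.6 twist 1.046
```

```bash
python3 -m crank '{"delta_pos":[[0,0,0],[0,0,0.001],[0,0,0.001],[0,0,0]],"twist":[-0.06,0,0,0]}' 0 >/dev/null
python3 -c "
from h import *
to((515.1,-175.3,234.5),-110)"
```

```text
t 10.08 pos [ 514.6 -175.4  234.6] yaw -46.6 z [-0.002  0.001 -1.   ] q6 2.359 w 35.0 F [ 1.6  0.3 -0.9] M [-0.02 -0.02  0.02]
tool delta mm 0.3 -0.5 0.1 twist 1.106
```

```bash
for i in 1 2; do python3 -m crank '{"delta_pos":[[0,0,0.001],[0,0,0.001],[0,0,0]],"twist":[0,0,0]}' 0 >/dev/null
python3 -c "
from h import *
to((515.1,-175.3,234.5),-110)"; done
```

```text
t 10.33 pos [ 514.9 -175.4  233.3] yaw -46.49 z [-0.001  0.    -1.   ] q6 2.361 w 34.8 F [-0.8  0.5 -1.4] M [-0.02  0.03 -0.01]
tool delta mm 0.0 -0.2 -1.2 twist 1.108
t 10.58 pos [ 515.  -175.5  231.4] yaw -46.46 z [-0.  0. -1.] q6 2.361 w 34.4 F [-0.4  0.2 -0.2] M [-0.03  0.03 -0.  ]
tool delta mm -0.1 -0.2 -3.1 twist 1.109
```

```bash
for i in 1 2 3; do python3 -m crank '{"delta_pos":[[0,0,0.0006],[0,0,0],[0,0,0]],"twist":[0,0,0]}' 0 >/dev/null
python3 -c "
from h import *
to((515.1,-175.3,230),-110)"; done
```

```text
t 10.83 pos [ 515.1 -175.5  231.1] yaw -46.45 z [-0.  0. -1.] q6 2.361 w 34.1 F [ 0.7 -0.3 -0.7] M [ 0.03  0.01 -0.04]
tool delta mm -0.2 -0.1 1.1 twist 1.109
t 11.08 pos [ 515.2 -175.5  230.6] yaw -46.44 z [ 0. -0. -1.] q6 2.361 w 34.5 F [-0.2  0.4  0.3] M [-0.05  0.02  0.03]
tool delta mm -0.2 -0.1 0.6 twist 1.109
t 11.33 pos [ 515.3 -175.6  230.6] yaw -46.43 z [ 0.001 -0.    -1.   ] q6 2.361 w 34.7 F [-1.6  1.5  4.4] M [ 0.28  0.44 -0.03]
tool delta mm -0.3 -0.0 0.6 twist 1.109
```

```bash
for i in 1 2 3; do python3 -m crank '{"delta_pos":[[0,0,0.0004],[0,0,0.0004],[0,0,0.0004],[0,0,0.0004],[0,0,0]],"twist":[0.105,0.105,0.105,0.105,0]}' 0 >/dev/null
python3 -c "
from h import *
to((515.1,-175.3,224),-110)"; done
```

```text
t 11.75 pos [ 515.8 -175.7  229. ] yaw -70.6 z [ 0.002 -0.001 -1.   ] q6 1.94 w 34.6 F [ 0.  -1.   4.1] M [ 0.09  0.03 -0.06]
tool delta mm -0.6 0.5 5.0 twist 0.688
t 12.17 pos [ 515.7 -175.7  227.3] yaw -94.51 z [ 0.002 -0.001 -1.   ] q6 1.522 w 34.7 F [-0.5  0.5  4.6] M [-0.05  0.   -0.1 ]
tool delta mm -0.3 0.7 3.3 twist 0.27
t 12.58 pos [ 515.7 -175.7  225.8] yaw -118.48 z [ 0.002 -0.001 -1.   ] q6 1.104 w 34.6 F [-0.5  0.2  5. ] M [-0.08  0.02 -0.09]
tool delta mm -0.0 0.7 1.8 twist -0.148
```

```bash
for i in 1 2 3; do python3 -m crank '{"delta_pos":[[0,0,0.0004],[0,0,0.0003],[0,0,0]],"twist":[0.105,0.105,0]}' 0 >/dev/null
python3 -c "
from h import *
to((515.1,-175.3,224),-110)"; done
```

```text
t 12.83 pos [ 515.6 -175.6  224.9] yaw -130.45 z [ 0.001 -0.    -1.   ] q6 0.895 w 34.4 F [0.2 1.2 5.8] M [-0.1  -0.1  -0.09]
tool delta mm 0.1 0.6 0.9 twist -0.357
t 13.08 pos [ 515.6 -175.6  224.1] yaw -142.43 z [ 0.001 -0.    -1.   ] q6 0.686 w 34.3 F [ 0.5 -0.3  5.1] M [-0.18 -0.08 -0.07]
tool delta mm 0.2 0.5 0.1 twist -0.566
t 13.33 pos [ 515.7 -175.7  223.8] yaw -154.44 z [ 0.002 -0.001 -1.   ] q6 0.476 w 34.5 F [-0.1  0.3  6.4] M [-0.    0.03 -0.02]
tool delta mm 0.4 0.6 -0.2 twist -0.776
```

```bash
for i in 1 2 3 4; do python3 -m crank '{"delta_pos":[[0,0,0],[0,0,0]],"twist":[0.105,0]}' 0 >/dev/null
python3 -c "
from h import *
to((515.1,-175.3,224),-180)"; done
```

```text
t 13.5 pos [ 515.7 -175.7  223.9] yaw -160.45 z [ 0.002 -0.001 -1.   ] q6 0.371 w 34.7 F [-0.  -0.2  6.8] M [ 0.03 -0.    0.01]
tool delta mm 0.4 0.5 -0.1 twist 0.341
t 13.67 pos [ 515.6 -175.7  223.9] yaw -166.46 z [ 0.002 -0.001 -1.   ] q6 0.266 w 34.2 F [0.3 1.1 6. ] M [0.01 0.04 0.01]
tool delta mm 0.4 0.5 -0.1 twist 0.236
t 13.83 pos [ 515.5 -175.9  223.8] yaw -172.49 z [ 0.001 -0.001 -1.   ] q6 0.161 w 34.5 F [-0.6 -0.6  6.1] M [-0.31  0.06 -0.24]
tool delta mm 0.4 0.6 -0.2 twist 0.131
t 14.0 pos [ 515.5 -176.   223.8] yaw -178.47 z [ 0.001 -0.001 -1.   ] q6 0.056 w 34.5 F [-0.4 -3.4  6.6] M [-0.66 -0.04 -0.47]
tool delta mm 0.4 0.7 -0.2 twist 0.027
```

```bash
for i in 1 2 3 4; do python3 -m crank '{"delta_pos":[[0,0,0],[0,0,0]],"twist":[0.07,0]}' 0 >/dev/null
python3 -c "
from h import *
to((515.1,-175.3,224),-180)"; done
```

```text
t 14.17 pos [ 515.5 -175.8  223.8] yaw 177.62 z [ 0.001 -0.001 -1.   ] q6 -0.012 w 34.4 F [-0.7 -1.5  6.6] M [-0.27  0.07 -0.13]
tool delta mm 0.5 0.5 -0.2 twist -0.042
t 14.33 pos [ 515.5 -175.9  223.8] yaw 173.68 z [ 0.001 -0.002 -1.   ] q6 -0.081 w 34.3 F [-0.7 -2.2  5.2] M [-0.5   0.05  0.09]
tool delta mm 0.5 0.6 -0.2 twist -0.11
t 14.5 pos [ 515.6 -175.7  223.8] yaw 169.7 z [ 0.001 -0.001 -1.   ] q6 -0.15 w 34.4 F [-0.1 -0.4  5.8] M [-0.13  0.03  0.33]
tool delta mm 0.5 0.3 -0.2 twist -0.18
t 14.67 pos [ 515.7 -175.3  223.9] yaw 165.81 z [ 0.001 -0.001 -1.   ] q6 -0.219 w 34.5 F [-0.1  1.2  7.7] M [0.35 0.1  0.66]
tool delta mm 0.5 -0.1 -0.1 twist -0.248
```

Run:
```python
from h import *
import cv2
to((515.1,-175.3,238),-110)
p,d=imaging.get_image("scene");np.save("pics/s8.npy",d);cv2.imwrite("pics/s8.png",p)
cv2.imwrite('pics/c8.png',cv2.resize(p[110:176,200:280],None,fx=9,fy=9,interpolation=2))
```

```text
t 14.67 pos [ 515.7 -175.3  223.9] yaw 165.81 z [ 0.001 -0.001 -1.   ] q6 -0.219 w 34.5 F [-0.1  1.2  7.7] M [0.35 0.1  0.66]
tool delta mm 0.5 -0.1 -14.1 twist -1.469
```

View pics/c8.png

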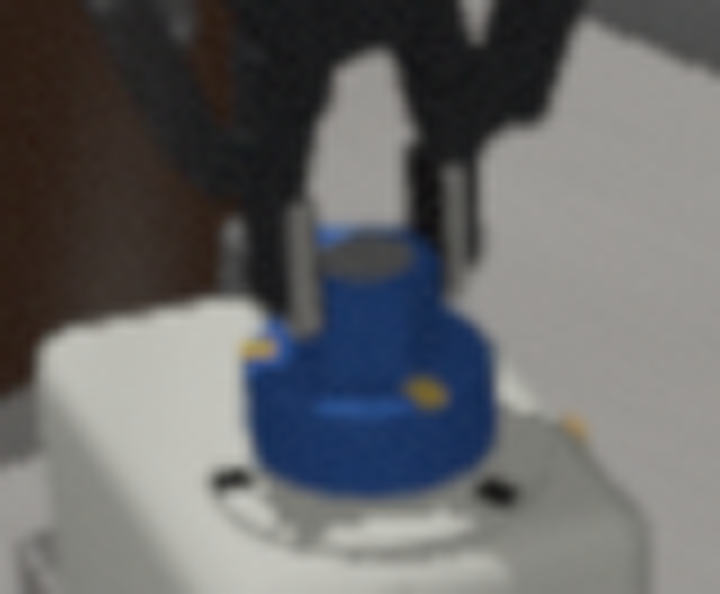

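Run:
```python
from h import *
c=np.array([511.7,-180.9])
for u,v in[(258,349),(427,392)]:
    p=atz("scene",200+(u+.5)/9-.5,110+(v+.5)/9-.5,140);print(p.round(1),np.degrees(np.arctan2(*(p-c)[::-1])).round(1),np.linalg.norm(p-c).round(1))
```

```text
[ 534.7 -199.6] -39.0 29.7
[ 518.5 -150.8] 77.3 30.8
```

```bash
for i in 1 2 3; do python3 -m crank '{"delta_pos":[[0,0,0],[0,0,0]],"twist":[0.04,0]}' 0 >/dev/null
python3 -c "
from h import *
to((515.1,-175.3,224),-180)"; done
```

```text
t 14.88 pos [ 515.7 -175.4  223.9] yaw 163.67 z [ 0.001 -0.002 -1.   ] q6 -0.257 w 34.8 F [-0.4 -0.1  7.3] M [0.2  0.04 0.99]
tool delta mm 0.6 -0.1 -0.1 twist -0.285
t 15.05 pos [ 515.7 -175.5  223.8] yaw 161.24 z [ 0.001 -0.001 -1.   ] q6 -0.299 w 34.5 F [-0.   0.2  7. ] M [0.01 0.02 0.52]
tool delta mm 0.7 0.0 -0.2 twist -0.327
t 15.22 pos [ 515.7 -175.6  223.8] yaw 158.97 z [ 0.001 -0.002 -1.   ] q6 -0.338 w 34.7 F [-0.4 -1.   6. ] M [-0.05 -0.04  0.73]
tool delta mm 0.7 0.1 -0.2 twist -0.367
```

Run:
```python
from h import *
import cv2
p,d=imaging.get_image("scene")
cv2.imwrite('pics/c9.png',cv2.resize(p[110:176,200:280],None,fx=9,fy=9,interpolation=2))
```

```text
(no output)
```

View pics/c9.png

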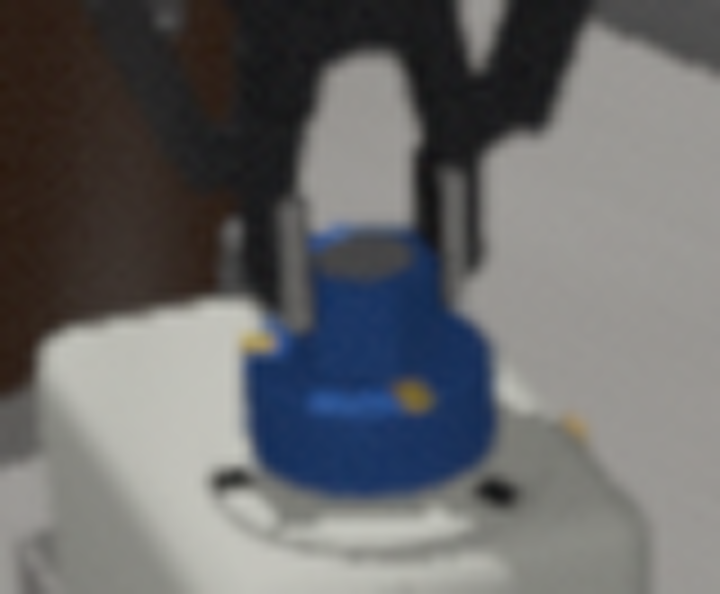

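```bash
python3 -m crank '{"delta_pos":[[0,0,0],[0,0,0],[0,0,0],[0,0,0],[0,0,0],[0,0,0]],"twist":[0,0,0,0,0,0]}' 1
python3 -c "
from h import *
to((515.1,-175.3,224),-180)"
python3 -m crank '{"delta_pos":[[0,0,-0.01],[0,0,-0.02],[0,0,-0.03],[0,0,-0.03],[0,0,-0.03],[0,0,-0.03],[0,0,0],[0,0,0]],"twist":[0,0,0,0,0,0,0,0]}' 1
python3 - <<'E'
from h import *
import cv2
p,d=imaging.get_image("scene");cv2.imwrite("pics/s10.png",p);np.save("pics/s10.npy",d)
cv2.imwrite('pics/c10.png',cv2.resize(p[110:176,200:280],None,fx=9,fy=9,interpolation=2))
E
```

```text
clock: 15.77
position: [514.9, -175.5, 222.7]
ee_rot: [0.188, 0.982, 0.0, -0.0]
contact_force: [0.4, 0.1, 0.3]
gripper_width: 85.6
t 15.77 pos [ 514.9 -175.5  222.7] yaw 158.32 z [-0.001  0.    -1.   ] q6 -0.348 w 85.6 F [0.4 0.1 0.3] M [0.04 0.02 0.04]
tool delta mm -0.1 0.3 -1.3 twist -0.378
clock: 16.43
position: [515.5, -175.6, 375.9]
ee_rot: [0.188, 0.982, 0.0, 0.003]
contact_force: [0.3, 0.5, -0.8]
gripper_width: 85.2
```

View pics/c10.png

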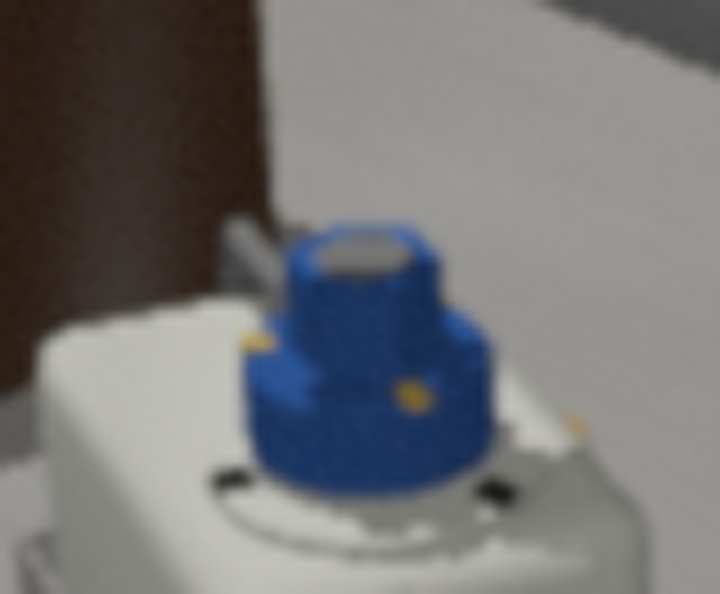

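View pics/s10.png

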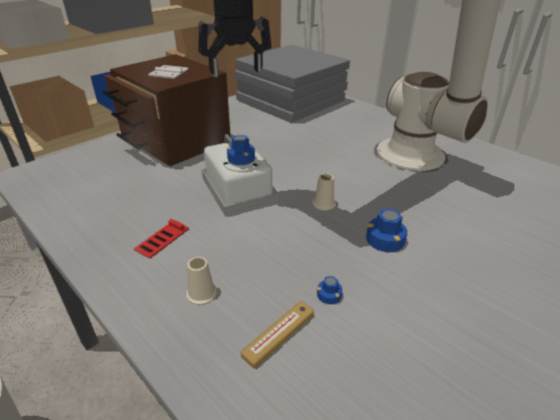

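Run:
```python
from h import *
c=np.array([511.7,-180.9])
f=lambda u,v,z:atz("scene",200+(u+.5)/9-.5,110+(v+.5)/9-.5,z)
for u,v in[(258,342),(414,396)]:
    p=f(u,v,140);print(p.round(1),np.degrees(np.arctan2(*(p-c)[::-1])).round(1))
print("boss top",f(364,257,166).round(1))
C=cloud("scene",np.load("pics/s10.npy"));print("boss z",np.median(C[136:140,237:244,2]).round(1))
```

```text
[ 532.2 -202.7] -46.6
[ 522.3 -151.5] 70.2
boss top [ 513.  -180.3]
boss z 167.2
```

```bash
python3 -c "
from bench import job_done
print(job_done())"
```

```text
the job is handed in; nothing more can be done
None
```

I put the middle-sized cap on the neck, turned it back until it dropped in, screwed it clockwise until firm, and handed the job in at about 16.5 s of the 58 s allowed. No verdict was reported, so all results below are my own readings.

- **Setting down:** the cap rested level with its pips midway between the ribs. The sealing face was about 10.3 mm over the rim, with 3–4 N of contact.
- **Turning back:** over about 60° anticlockwise it climbed about 3.5–4 mm. It then came free and went down to about 6.6 mm over the rim.
- **Tightening:** I turned it about 155° clockwise from there and it came down on the rim. The resisting torque was 0.5 to 1.0 N·m over the last few degrees.

**Last checks, with the gripper open and about 150 mm clear:**
- The pips are about 28° past the ribs, slightly beyond the 5–25° given. They did not move back when I let go.
- The top of the grip boss reads 167 mm, and the camera reads about 1 mm high. Seated is 166 mm.
- The cap is centred on the neck to within about 1.5 mm in the scene image.
- The cones, case and slider look unmoved in the image; I did not measure their positions.

**Readings that disagreed or could not be checked:**
- The two cameras differed by 4–6 mm on the neck's position. I aligned the cap to the neck within the scene picture, which agreed with the top camera.
- The wrist torque briefly had the wrong sign near taut, for no clear reason.
- I could not measure the 12 N clamping force directly. I infer it from the tightening torque.

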